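# Load a regulator casting into the drop-door leak tester

## Robot

A 6-joint arm with a two-finger parallel gripper is mounted at the origin on the work surface. World frame = base frame: x ahead of the robot, y to its left, z up, the work surface at z = 0. Lengths are in m, angles in degrees, forces in N, time in s.
With the tool pointing down it reaches from about 0.3 to 0.75 m from the base axis. Payload 8.5 kg.
Tool frame: the origin (TCP) lies midway between the tips of the shut fingers; the grasp point (between the pads) lies grasp_offset behind it (grasp_offset is the distance from the TCP to the grasp point, in m); z points along the fingers, y is the line along which they close (so a half turn about z gives the same grasp; the last joint's range is limited). The gripper opens to 85 mm and grips with 20 to 120 N. Pads are 22 mm wide; open, the fingers measure 114 mm over their backs; the gripper's body (76 mm by 85 mm) begins 54 mm behind the grasp point. The pads swing forward as they close: fully open they stand 13 mm farther back than shut.
Start: joints at [54.013, 21.807, 74.336, -0, 83.858, -12.336], TCP at [0.221, 0.504, 0.231] pointing down, gripper open.
Joint ranges: [-178.18, 178.18], [-50.72, 133.34], [12.68, 142.11], [-81.47, 261.47], [9.98, 163.14], [-165.26, 165.26]. Speed limits (degrees/s): [136.94, 136.94, 180, 180, 180, 180].

## Interface

Orientations are given as a 3x3 rotation matrix whose columns are the frame's x, y, z axes.
In Python, from rig import observe, get_image, camera_params, close_job, grasp_offset gives the robot as it stands.
- The arm moves only by the shell command python3 -m handwheel 'ROWS' [OPENING] [FORCE]. ROWS is JSON, a list of rows, each a list of 2 entries, a list of its own where there are three numbers: the shift along the tool's x, y, z as a fraction of full scale, then the turn, a rotation vector about the tool's x, y, z as a fraction of full scale. In form: [[[dx, dy, dz], [ax, ay, az]], ...]. A call has 1 to 10 rows; each row is the pose to reach, as a shift and turn from the pose commanded when the call began, along the tool's axes at that moment, turning the shorter way round; what a row does not reach only later rows make up. Full scale, the value 1, is 0.5 m for a shift and pi rad for a turn. A row lasts 1/10 s, in which the tool goes at most 50 mm and 8.59 degrees, less where a joint would pass 70% of its speed; a pose out of reach is approached as far as the arm can. A call with a number of a shift or a turn outside -1 to 1 is refused whole. A call with a gripper value outside its range is refused whole. OPENING is the opening, from 0 (shut) to 1 (fully open), set as the call begins (- or left out, the last holds). The fingers move at their own pace and stop on an object; FORCE is the grip in N (left out, the last holds). Time passes only in rows, so rows that repeat a pose let the fingers close. It gives the time, the measured TCP pose, the force, the opening and the grip force at its end, in the units of the state.
- observe(): the state, without advancing time (a new reading comes with each control period).
- get_image(name): name is "scene" or "top" or "wrist"; returns (picture, depth): 420x560x3 uint8, red, green, blue; 420x560 float32, m along the optical axis (not along the pixel's ray), 0 where there is no reading.
- camera_params(name): a dict with "K" (3x3 intrinsics, pixels), "k1" (the pictures are not rectified: a ray, as slopes to the right and down, at radius r is drawn at 1 + k1 r^2 times it, then the intrinsics apply), "R" (3x3) and "t" (3): a world point X has camera coordinates R X + t. Camera axes: x right, y down, z forward; pixel columns grow to the right and rows downward; lengths in m; the calibration is good to about 2 mm. A picture is of the moment at which its call begins: read the wrist's pose just before it. camera_params takes no time and is no camera call; for the wrist camera it gives the pose at the moment of the call.
- close_job(): hands the job in; it is judged then, once.
The state is a dict: "time_s": time; "q": joint angles; "qvel": joint speeds; "joint_efforts": joint torques, N m; "position": TCP position; "tool_rot": TCP orientation; "ft_force": force on the tool from outside, world axes, zero at the start; "wrist_torque": the same for the moment, N m; "grip_width": finger opening in m; "gripper_force": force on a finger pad.
Only numpy, scipy, OpenCV 4.12 (cv2) and the standard library are available. Lean on these libraries where they do the work, as an engineer would, in place of code of your own. Each camera call takes 0.05 s, during which the arm holds its last target. There are 200 camera calls.

## Task

Pull the drop door of the leak-test box all the way down, seat the steel first-stage casting fully in the nest of its own shape on the inside of the door with its neck lying in the nest's gap, and push the door back up until it is fully home and the casting is pressed against the rubber pad inside. Do not slam the door, leave the other things on the bench where they are, and let go of everything.

Things in the scene. Friction and masses are not known exactly. Their poses are not given: they have to be found in the camera images.
- door (a joint): angle of the drop door of the white leak-test box (220 mm wide, stands on a grey base, clear roof). 0 = fully home: the door leans 10 degrees from upright towards the robot. It grows as the door is pulled down; 1.745 = hard stop, fully down, 20 degrees below level. The hinge is stiff (about 1.1 N m) so the door stays about where it is left; it may start slightly ajar.
- door_hinge (a point): middle of the hinge line, at the foot of the door's inner face, 130 mm above the table. Axes move with the door: y along the hinge (to the left seen from the robot), z up the door towards its bar, x square to the inner face, into the box when shut and upwards when the door is down. The door panel is 10 mm thick (x -10 to 0 mm), 216 mm wide and reaches z = 158 mm.
- door_bar (a point): middle of the round steel pull bar, 12 mm thick, 120 mm long along y, standing 47 mm clear beyond the panel's free edge in the plane of the door (x = -5 mm, z = 205 mm in the hinge frame); axes as the door's. It can be pinched from above at any door angle; the bar may turn in the grip; with the door down keep the fingers open no more than about 35 mm between bar and panel.
- nest_slot (a point): middle of the slot in which the grey rectangular nest is clamped, on the +y half of the door's inner face (which is the nest's floor); x out of the nest, y along the hinge, z towards the bar. The nest is reset each time: its centre lies up to 9 mm either way along y from this point (exact along z) and its pose is not reported: feel or look for it. About 40 N would shift it.
- casting: plain steel first-stage casting, about 0.45 kg: a block 60 mm along x, 46 mm along y, 48 mm high, with a round cap of 40 mm, 6 mm high, on top (54 mm in all) and a round neck of 26 mm standing 30 mm out of its +x end, its centre 26 mm above the underside. Origin: centre of the block's underside, z up. It stands on the table to the left or right of the box. Grip it across its 46 mm.
- casting_neck (a point): end of the casting's neck, 60 mm from the origin along the casting's x, 26 mm up; axes as the casting's.
- seal_pad (a joint): travel in m of the spring-loaded rubber pad inside the box, facing the rectangular nest: 0 = untouched; about 0.012 when the seated casting is shut in with the door home (about 6 N).
- test_box: the leak-test box, fixed; origin on the table under the hinge line, x away from the robot; 0.17 m deep, 0.31 m high. The rectangular nest's pocket is 64 mm along the door's z, 50 mm along y, 26 mm deep, walls 6 mm; the bar-side wall has a 30 mm gap in its middle for the casting's neck. A round nest, 74 mm across, for another part is 97 mm to -y of the slot.
- round_stage: bystander: round black second-stage housing, 62 mm across, 36 mm high, with a steel stub; origin at its underside. It is on the other side from the casting.
- gauge: bystander: dark round pressure gauge on its back, 90 mm across, 34 mm high; origin at its underside.
- jar: bystander: glass jar with a black cap, 60 mm across, 80 mm high; origin at its underside.
- screwdriver: bystander: screwdriver 190 mm long lying low on the mat in front of the box, under the lowered door; origin under its middle.
- spanner: bystander: spanner 180 mm long lying low on the mat in front of the box, under the lowered door; origin under its middle.

How it is judged (in metres and radians):
On the way, in this order (a step that is already met when the one before it is completed fails the run):
1. the door is pulled all the way down (within 0.1 rad of its stop) (value of joint door above 1.645 rad), for 0.2 s.
2. the casting sits in the rectangular nest, neck in the gap, with the door down (value of joint door above 1.5 rad and x of casting in the frame of nest_slot between -0.004 and 0.005 m and y of casting in the frame of nest_slot between -0.014 and 0.014 m and z of casting in the frame of nest_slot between -0.006 and 0.006 m and x of casting_neck in the frame of nest_slot between 0.02 and 0.033 m and z of casting_neck in the frame of nest_slot above 0.052 m and angle between the x axis of casting and the z axis of nest_slot, either way round below 0.12 rad), for 0.2 s.
At the end, for the whole second after the job is handed in: The door is home (within 0.04 rad) and at rest; the casting is still down in the rectangular nest (underside within 5 mm of its floor, within 6 mm along the door, neck towards the bar, square within 0.12 rad), at rest, and presses the rubber pad back more than 7 mm (value of joint door below 0.04 rad and velocity of joint door between -0.05 and 0.05 rad/s and value of joint seal_pad above 0.007 m and linear speed of casting below 0.02 m/s and x of casting in the frame of nest_slot between -0.004 and 0.005 m and y of casting in the frame of nest_slot between -0.014 and 0.014 m and z of casting in the frame of nest_slot between -0.006 and 0.006 m and x of casting_neck in the frame of nest_slot between 0.02 and 0.033 m and z of casting_neck in the frame of nest_slot above 0.052 m and angle between the x axis of casting and the z axis of nest_slot, either way round below 0.12 rad); the robot touches nothing.
It fails at once if the door is slammed (faster than 3 rad/s) (velocity of joint door above 3 rad/s or velocity of joint door below -3 rad/s).
It fails at once if another thing on the bench is shifted by more than 30 mm (distance of any of round_stage, gauge, jar, screwdriver, spanner from where it was at the start of the episode above 0.03 m).
It also fails if it takes over 72 s, if anything falls off the work surface, if the arm or the gripper's body presses on something with over 40 N, if the wrist force passes 120 N, or if a joint passes its speed limit or range.

## Working session

There is one attempt and no reset: what is moved stays moved. The work goes in short steps, Python scripts to look and compute and a shell command to move; the robot and the scene stay as the last step left them, time stands still between calls to the robot, and variables do not carry over. Pictures are saved under pics/ and viewed, at most 10 in all, crops included, and the job is handed in when it is done.

```bash
ls; mkdir -p pics
python3 - <<'E'
from rig import *
import cv2,numpy as np
o=observe();print(o);print(grasp_offset() if callable(grasp_offset) else grasp_offset)
for n in("scene","top"):
    im,d=get_image(n);np.savez(f"pics/{n}0.npz",im=im,d=d);cv2.imwrite(f"pics/{n}0.png",im[:,:,::-1]);print(n,camera_params(n))
E
```

```text
pics
{'time_s': 0.0, 'q': array([ 5.40142621e+01,  2.18399376e+01,  7.43861564e+01,  5.53085654e-04,
        8.38567545e+01, -1.23350649e+01]), 'qvel': array([ 0.00027069, -0.01033969, -0.0827969 ,  0.01497335,  0.12900371,
       -0.10902646]), 'joint_efforts': array([ 4.68146809e-04, -4.48471212e+01, -2.31277925e+01, -1.46359844e-04,
        4.80396469e-03,  1.17070419e-05]), 'position': array([0.22045219, 0.50356096, 0.23071338]), 'tool_rot': array([[-9.16007745e-01,  4.01159665e-01, -8.57399449e-04],
       [ 4.01160455e-01,  9.16007060e-01, -1.16439282e-03],
       [ 3.18276515e-04, -1.41054760e-03, -9.99998955e-01]]), 'ft_force': array([0.77224056, 0.06632273, 0.0336513 ]), 'wrist_torque': array([ 0.01728739, -0.03112358, -0.01220195]), 'gripper_force': 0.0, 'grip_width': 0.0854999092505242}
0.0187
scene {'K': array([[459.43825103,   0.        , 282.52304106],
       [  0.        , 459.43825103, 209.16755347],
       [  0.        ,   0.        ,   1.        ]]), 'k1': 0.00889375250733349, 'R': array([[-0.98961655, -0.1434662 , -0.00874855],
       [-0.1201007 ,  0.85881231, -0.49801328],
       [ 0.07896144, -0.49179148, -0.86712527]]), 't': array([0.58145869, 0.17548943, 1.27763017])}
top {'K': array([[445.42173345,   0.        , 280.92161834],
       [  0.        , 445.42173345, 207.24764333],
       [  0.        ,   0.        ,   1.        ]]), 'k1': -0.11054046196048005, 'R': array([[ 0.0608397 , -0.9981451 , -0.00221192],
       [-0.97791971, -0.05916274, -0.20043156],
       [ 0.19992892,  0.01435728, -0.97970521]]), 't': array([-0.02540971,  0.59883983,  1.42913472])}
```

View pics/scene0.png

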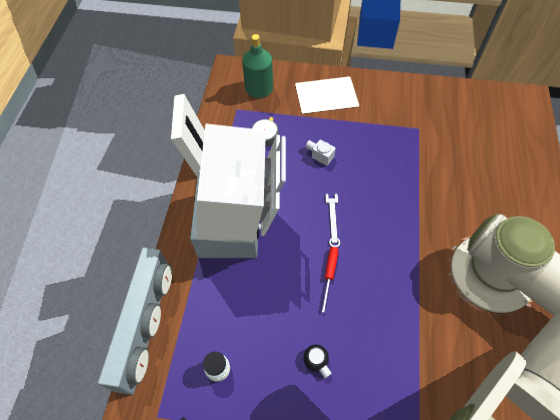

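View pics/top0.png

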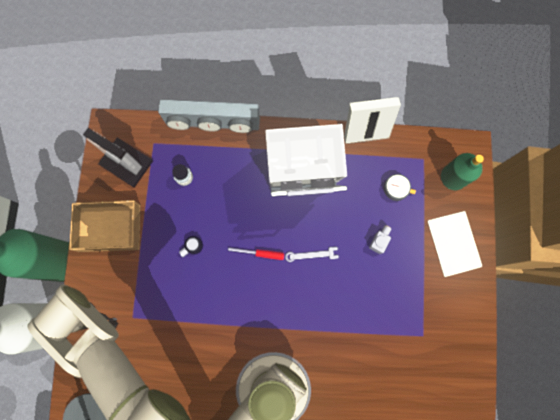

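The scene view shows the casting at (322,150), the box at (232,190) with the door and bar at about (275,190), and the tools at (333,240). In the top view the casting is at (380,240), the box at (307,155), the bar at about (310,190), the gauge at (398,187), the jar at (182,176) and the round stage at (192,243).

```bash
cat > h.py <<'E'
from rig import *
import cv2,numpy as np
def cloud(d,p):
    h,w=d.shape;u,v=np.meshgrid(np.arange(w),np.arange(h))
    r=cv2.undistortPoints(np.stack([u,v],-1).reshape(-1,1,2).astype(float),p["K"],np.array([p["k1"],0,0,0,0.])).reshape(h,w,2)
    c=np.dstack([r*d[...,None],d]);X=(c-p["t"])@p["R"]
    X[d<=0]=np.nan
    return X
def load(n,f):
    z=np.load(f);return z["im"],cloud(z["d"],camera_params(n))
E
python3 - <<'E'
from h import *
np.set_printoptions(precision=4,suppress=True)
for n in("scene","top"):
    im,X=load(n,f"pics/{n}0.npz")
    g=im.astype(int);sat=g.max(2)-g.min(2)
    # table height
    m=(g[...,2]>g[...,1]+40);print(n,"mat z",np.nanmedian(X[m][:,2]),np.isnan(X).mean())
    x,y,z=np.moveaxis(X,-1,0)
    u0,v0,u1,v1=(295,125,345,175) if n=="scene" else (355,215,405,265)
    b=np.zeros(z.shape,bool);b[v0:v1,u0:u1]=1
    mm=b&(z>.012);print("casting",mm.sum(),np.nanmedian(X[mm],0),np.nanpercentile(z[mm],[5,50,95]))
    for lo,hi in((.012,.04),(.043,.051),(.0515,.06)):
        s=b&(z>lo)&(z<hi);
        if s.sum()>5: print(lo,s.sum(),X[s].mean(0),cv2.minAreaRect(X[s][:,:2].astype(np.float32)*1000))
    # box region slices
    bb=(z>.1)&(z<.4)&(x>.4)&(x<.9)&(abs(y)<.25)
    for zz in np.arange(.1,.38,.02):
        s=bb&(abs(z-zz)<.01)
        if s.sum()>3:
            print(f"{zz:.2f}",s.sum(),"x",np.percentile(x[s],[0,5,25,50,95]),"y",np.percentile(y[s],[2,98]))
    cv2.imwrite(f"pics/{n}box.png",cv2.resize(im[100:290,170:360] if n=="scene" else im[100:290,230:420],None,fx=3,fy=3,interpolation=cv2.INTER_CUBIC)[:,:,::-1])
E
```

```text
scene mat z 0.0012558685475722183 0.003873299319727891
casting 433 [ 0.51   -0.3204  0.0447] [0.0174 0.0447 0.0555]
0.012 172 [ 0.5196 -0.3205  0.0288] ((520.6011352539062, -326.556884765625), (41.758628845214844, 93.38654327392578), 70.32701873779297)
0.043 136 [ 0.5042 -0.3216  0.0474] ((511.5135498046875, -328.5830993652344), (48.708065032958984, 74.71658325195312), 62.251800537109375)
0.0515 95 [ 0.5062 -0.3266  0.0542] ((507.32763671875, -325.5969543457031), (42.92576599121094, 41.69232940673828), 74.25399017333984)
0.10 326 x [0.6559 0.6821 0.7847 0.8784 0.8911] y [-0.2361  0.2312]
0.12 798 x [0.654  0.6839 0.8063 0.8364 0.8979] y [-0.2251  0.2438]
0.14 269 x [0.6279 0.6456 0.6909 0.7432 0.8955] y [-0.2433  0.0698]
0.16 319 x [0.6196 0.6318 0.6691 0.7234 0.897 ] y [-0.2333  0.0692]
0.18 316 x [0.6164 0.6252 0.6536 0.7077 0.8975] y [-0.2148  0.0688]
0.20 342 x [0.6105 0.6207 0.6398 0.6864 0.7852] y [-0.1951  0.0682]
0.22 430 x [0.6056 0.616  0.6349 0.6556 0.7738] y [-0.1564  0.0676]
0.24 559 x [0.598  0.6104 0.6269 0.6413 0.7658] y [-0.1494  0.0665]
0.26 439 x [0.593  0.6038 0.6
[... 1013 characters left out ...]
] y [-0.2466  0.0434]
0.16 99 x [0.6317 0.6368 0.647  0.6771 0.8989] y [-0.2425  0.0314]
0.18 107 x [0.6274 0.6341 0.6498 0.6593 0.8992] y [-0.2307  0.0275]
0.20 36 x [0.619  0.629  0.6401 0.6571 0.8988] y [-0.2148  0.0238]
0.22 100 x [0.6132 0.6271 0.6387 0.6443 0.6631] y [-0.1558  0.0386]
0.24 220 x [0.615  0.6223 0.6328 0.6398 0.6572] y [-0.1591  0.0123]
0.26 48 x [0.6049 0.6056 0.6106 0.6158 0.6501] y [-0.1696  0.0292]
0.28 130 x [0.588  0.5904 0.5957 0.6086 0.6245] y [-0.1707  0.0385]
0.30 2217 x [0.5959 0.6382 0.6579 0.6782 0.7232] y [-0.1631  0.0468]
0.32 1932 x [0.5804 0.6073 0.7304 0.7498 0.787 ] y [-0.1521  0.0572]
0.34 107 x [0.5795 0.5846 0.5888 0.5927 0.6025] y [-0.1298 -0.0078]
```

View pics/scenebox.png

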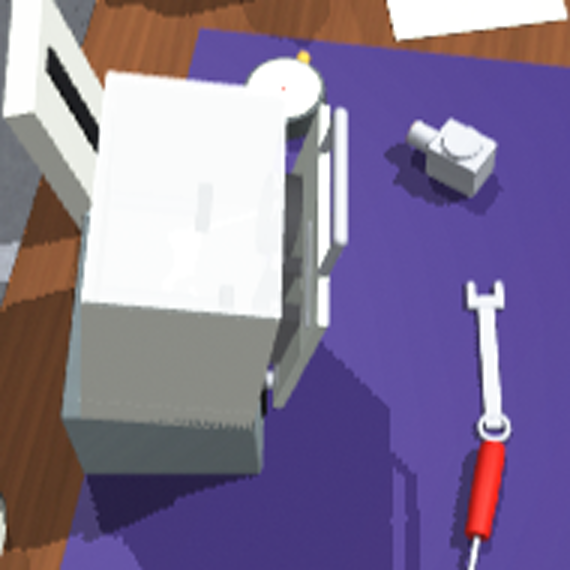

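View pics/topbox.png

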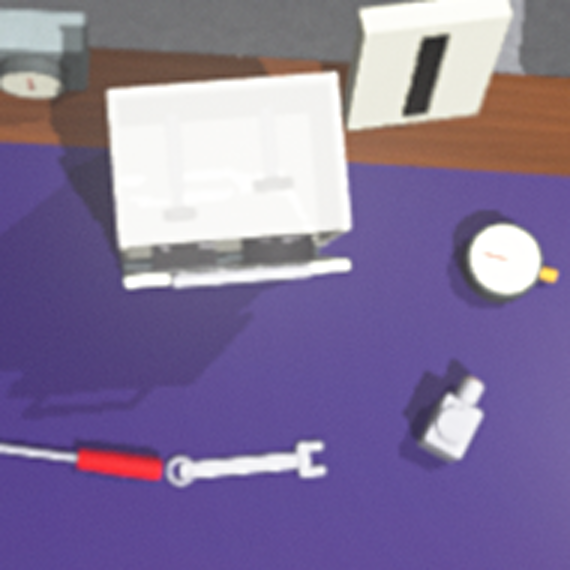

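The zooms show the casting's neck pointing away and to the right (neck at (420,135) in the scene zoom). The bar runs along the door's top edge ((345,175) in the scene zoom), with the door slightly ajar and the nests hidden behind it.

Run:
```python
from h import *
np.set_printoptions(precision=4,suppress=True)
for n in("scene","top"):
    im,X=load(n,f"pics/{n}0.npz")
    p=camera_params(n);print(n,"cam",-p["R"].T@p["t"])
    x,y,z=np.moveaxis(X,-1,0)
    s=(z>.32)&(z<.36)&(x>.56)&(x<.615)&(abs(y+.068)<.09)
    P=X[s];c=P.mean(0);V=np.linalg.svd(P-c)[2];t=(P-c)@V[0];print("bar",len(P),c,V[0],np.degrees(np.arctan2(V[0][0],-V[0][1])),np.percentile(t,[1,99]),"mid",c+V[0]*np.percentile(t,[1,99]).mean(), "ztop",np.percentile(P[:,2],98))
    # roof edge
    s=(z>.295)&(z<.325)&(x>.625)&(x<.82)
    print("roof",cv2.minAreaRect((X[s][:,:2]*1000).astype(np.float32)))
    b=np.zeros(z.shape,bool)
    if n=="scene": b[125:175,300:345]=1
    else: b[215:265,355:405]=1
    m=b&(z>.01)
    P=X[m];
    cap=X[b&(z>.0525)];cc=cv2.minEnclosingCircle((cap[:,:2]*1000).astype(np.float32));print("cap",cap.mean(0),cc)
    top=X[b&(z>.045)&(z<.0515)];print("blocktop",cv2.minAreaRect((top[:,:2]*1000).astype(np.float32)))
    far=P[(np.linalg.norm(P[:,:2]-cap.mean(0)[:2],axis=1)>.04)&(P[:,2]>.03)]
    d=far.mean(0)-cap.mean(0);print("neck",len(far),far.mean(0),np.degrees(np.arctan2(d[1],d[0])),np.linalg.norm(d[:2]))
    for nm,r in (("tools",(.25,.62,-.25,.25,.005,.05)),):
        q=X[(x>r[0])&(x<r[1])&(y>r[2])&(y<r[3])&(z>r[4])&(z<r[5])];print(nm,q.min(0),q.max(0))
```

```text
scene cam [0.4956 0.561  1.2003]
bar 230 [ 0.5931 -0.0652  0.3304] [-0.1418  0.9899 -0.0032] -171.84804749325315 [-0.0661  0.0607] mid [ 0.5935 -0.0678  0.3304] ztop 0.33384283097914047
roof ((712.8368530273438, -53.051605224609375), (150.35487365722656, 224.39866638183594), 7.565499782562256)
cap [ 0.5053 -0.3261  0.0547] ((509.0334167480469, -329.41839599609375), 24.74125862121582)
blocktop ((505.9447326660156, -325.66949462890625), (48.67963409423828, 60.94685745239258), 62.251766204833984)
neck 44 [ 0.5513 -0.346   0.0366] -23.41904683737937 0.05006785969348066
tools [ 0.2503 -0.2499  0.005 ] [0.6198 0.2497 0.0323]
top cam [ 0.3014 -0.0105  1.5201]
bar 205 [ 0.5929 -0.0693  0.33  ] [-0.1429  0.9897  0.0018] -171.78223913914002 [-0.0646  0.0628] mid [ 0.593  -0.0702  0.33  ] ztop 0.3355167658428873
roof ((712.3316040039062, -53.20390319824219), (151.2653045654297, 221.3841552734375), 8.318861961364746)
cap [ 0.5042 -0.3293  0.0553] ((503.0843200683594, -328.45391845703125), 30.100452423095703)
blocktop ((504.5982360839844, -329.1109924316406), (44.793540954589844, 61.37027359008789), 62.5715217590332)
neck 46 [ 0.5492 -0.3512  0.0365] -25.986764892113385 0.05008084309907133
tools [ 0.2501 -0.2499  0.005 ] [0.6198 0.25   0.0344]
```

```bash
cat >> h.py <<'E'
from scipy.spatial.transform import Rotation as Ro
np.set_printoptions(precision=4,suppress=True)
def Rt(yaw,z=(0,0,-1)):
    z=np.array(z,float);z/=np.linalg.norm(z);a=np.radians(yaw);y=np.array([np.cos(a),np.sin(a),0]);y-=z*(y@z);y/=np.linalg.norm(y)
    return np.c_[np.cross(y,z),y,z]
def rel(p,R,o=None):
    o=o or observe();R0=o["tool_rot"]
    s=R0.T@(np.array(p)-o["position"])/.5;a=Ro.from_matrix(R0.T@R).as_rotvec()/np.pi
    print("[[%s],[%s]]"%(",".join("%.4f"%v for v in s),",".join("%.4f"%v for v in a)),"rows>=%.1f"%max(np.linalg.norm(s)*10,np.linalg.norm(a)*180/8.59))
E
python3 - <<'E'
from h import *
rel((.40,.23,.40),Rt(35));rel((.594,-.069,.41),Rt(8.1))
E
```

```text
[[-0.5483,-0.3576,-0.3381],[-0.0004,0.0000,0.1741]] rows>=7.4
[[-1.1436,-0.7497,-0.3577],[-0.0004,0.0001,0.3236]] rows>=14.1
```

```bash
python3 -m handwheel '[[[-0.05,-0.03,-0.2],[0,0,0.02]],[[-0.55,-0.36,-0.34],[0,0,0.174]],[[-0.55,-0.36,-0.34],[0,0,0.174]],[[-0.55,-0.36,-0.34],[0,0,0.174]],[[-0.55,-0.36,-0.34],[0,0,0.174]],[[-0.55,-0.36,-0.34],[0,0,0.174]],[[-0.55,-0.36,-0.34],[0,0,0.174]],[[-0.55,-0.36,-0.34],[0,0,0.174]],[[-0.55,-0.36,-0.34],[0,0,0.174]]]' 0.45
python3 -c "
from h import *
rel((.594,-.069,.41),Rt(8.1));print(observe()['grip_width'])"
```

```text
time_s: 1.0
position: [0.4025, 0.2258, 0.4023]
tool_rot: [[-0.57, 0.822, 0.002], [0.822, 0.57, -0.0], [-0.001, 0.002, -1.0]]
ft_force: [0.2, 0.4, 0.3]
grip_width: 0.0386
gripper_force: 0.0
[[-0.7028,-0.0212,-0.0145],[0.0006,0.0003,0.1480]] rows>=7.0
0.03863271993193533
```

```bash
python3 -m handwheel '[[[-0.7,-0.021,-0.015],[0,0,0.148]],[[-0.7,-0.021,-0.015],[0,0,0.148]],[[-0.7,-0.021,-0.015],[0,0,0.148]],[[-0.7,-0.021,-0.015],[0,0,0.148]],[[-0.7,-0.021,-0.015],[0,0,0.148]],[[-0.7,-0.021,-0.015],[0,0,0.148]],[[-0.7,-0.021,-0.015],[0,0,0.148]],[[-0.7,-0.021,-0.015],[0,0,0.148]],[[-0.7,-0.021,-0.015],[0,0,0.148]]]' 0.33
python3 - <<'E'
from h import *
o=observe();print(o['position'],o['grip_width'])
im,d=get_image("wrist");p=camera_params("wrist");X=cloud(d,p);x,y,z=np.moveaxis(X,-1,0)
cv2.imwrite("pics/w1.png",im[:,:,::-1])
yb=np.array([-.1415,.99,0])
s=(z>.32)&(z<.345)&(x>.56)&(x<.63)&(abs(y+.068)<.075)
P=X[s];print(len(P))
if len(P)>20:
    c=P.mean(0);V=np.linalg.svd(P-c)[2];print(c,V[0]);e=(P-c)@np.array([.99,.1415,0]);print(np.percentile(e,[2,50,98]),np.percentile((P-c)@yb,[1,99]),np.percentile(P[:,2],98))
rel((.5945,-.069,.316),Rt(8.1))
E
```

```text
time_s: 1.9
position: [0.593, -0.0643, 0.4074]
tool_rot: [[-0.145, 0.989, -0.002], [0.989, 0.145, 0.001], [0.001, -0.002, -1.0]]
ft_force: [-0.1, -0.6, 0.4]
grip_width: 0.0279
gripper_force: 0.0
[ 0.593  -0.0643  0.4074] 0.027850413601166003
3723
[ 0.5924 -0.064   0.3308] [ 0.1445 -0.9895  0.0044]
[-0.0055 -0.      0.0057] [-0.0675  0.0574] 0.3330318998690475
[[-0.0119,0.0024,0.1847],[-0.0003,-0.0002,0.0018]] rows>=1.9
```

View pics/w1.png

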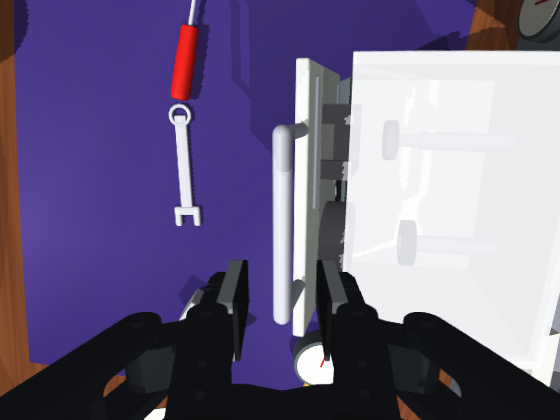

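The wrist view shows the bar at about (283,225), centred between the open fingers. The roof edge is at column 350, clear of the right finger.

```bash
python3 -m handwheel '[[[-0.01,0,0.08],[0,0,0]],[[-0.01,0,0.14],[0,0,0]],[[-0.01,0,0.183],[0,0,0]],[[-0.01,0,0.183],[0,0,0]],[[-0.01,0,0.183],[0,0,0]]]'
python3 -m handwheel '[[[0,0,0],[0,0,0]],[[0,0,0],[0,0,0]],[[0,0,0],[0,0,0]],[[0,0,0],[0,0,0]]]' 0 40
python3 - <<'E'
from h import *
o=observe();print(o['q'])
bx=np.array([.99,.1415,0]);bx/=np.linalg.norm(bx);H=np.array([.647,-.0613,.13])
g=o['position'].copy();R0=o['tool_rot']
f=lambda t:H+bx*-(.205*np.sin(t)+.005*np.cos(t))+np.array([0,0,.205*np.cos(t)-.005*np.sin(t)])
off=g-f(np.radians(14));print("off",off)
for t in list(range(20,111,6))+[111]:
    q=f(np.radians(t))+off; print(t,R0.T@(q-g)/.5)
E
```

```text
time_s: 2.45
position: [0.5932, -0.0678, 0.3189]
tool_rot: [[-0.147, 0.989, 0.002], [0.989, 0.147, -0.0], [-0.001, 0.002, -1.0]]
ft_force: [0.2, 0.3, 0.1]
grip_width: 0.0282
gripper_force: 0.0
time_s: 2.85
position: [0.5936, -0.0685, 0.3194]
tool_rot: [[-0.146, 0.989, 0.003], [0.989, 0.146, -0.0], [-0.001, 0.003, -1.0]]
ft_force: [-1.9, 2.7, 7.1]
grip_width: 0.0103
gripper_force: 39.3
[-17.9468  24.3937  55.8973   0.045   99.5178 -26.3591]
off [ 0.0005  0.0005 -0.0083]
20 [ 0.0002 -0.0408  0.0134]
26 [ 0.0004 -0.0799  0.031 ]
32 [ 0.0006 -0.117   0.0526]
38 [ 0.0008 -0.1517  0.078 ]
44 [ 0.001  -0.1835  0.1068]
50 [ 0.0012 -0.2121  0.1388]
56 [ 0.0013 -0.2372  0.1736]
62 [ 0.0015 -0.2585  0.2109]
68 [ 0.0016 -0.2758  0.2502]
74 [ 0.0017 -0.289   0.291 ]
80 [ 0.0017 -0.2977  0.3331]
86 [ 0.0018 -0.3021  0.3758]
92 [ 0.0018 -0.3019  0.4187]
98 [ 0.0018 -0.2973  0.4614]
104 [ 0.0018 -0.2882  0.5033]
110 [ 0.0018 -0.2748  0.5441]
111 [ 0.0018 -0.2721  0.5508]
```

```bash
python3 -m handwheel '[[[0,-0.02,0.006],[0,0,0]],[[0,-0.041,0.013],[0,0,0]],[[0,-0.08,0.031],[0,0,0]],[[0,-0.117,0.053],[0,0,0]],[[0,-0.152,0.078],[0,0,0]],[[0,-0.184,0.107],[0,0,0]],[[0.001,-0.212,0.139],[0,0,0]],[[0.001,-0.237,0.174],[0,0,0]],[[0.001,-0.259,0.211],[0,0,0]],[[0.001,-0.276,0.25],[0,0,0]]]'
python3 -m handwheel '[[[0,-0.013,0.041],[0,0,0]],[[0,-0.022,0.083],[0,0,0]],[[0,-0.026,0.126],[0,0,0]],[[0,-0.026,0.169],[0,0,0]],[[0,-0.021,0.211],[0,0,0]],[[0,-0.012,0.253],[0,0,0]],[[0,-0.003,0.28],[0,0,0]],[[0,0.001,0.294],[0,0,0]],[[0,0.003,0.3],[0,0,0]],[[0,0.003,0.3],[0,0,0]]]'
python3 - <<'E'
from h import *
o=observe();print(o['position'],o['ft_force'])
bx=np.array([.99,.1415,0]);d=(o['position']-np.array([.647,-.0613,.13]));print(d@bx,d[2]+.0083)
E
```

```text
time_s: 3.85
position: [0.4615, -0.0876, 0.1934]
tool_rot: [[-0.146, 0.989, 0.015], [0.989, 0.146, 0.002], [-0.0, 0.016, -1.0]]
ft_force: [31.7, 12.7, -6.7]
grip_width: 0.0099
gripper_force: 39.0
time_s: 4.85
position: [0.4658, -0.0875, 0.0491]
tool_rot: [[-0.145, 0.989, 0.021], [0.989, 0.145, -0.002], [-0.005, 0.021, -1.0]]
ft_force: [11.6, 27.4, 61.6]
grip_width: 0.0071
gripper_force: 122.1
[ 0.4658 -0.0875  0.0491] [11.5807 27.4115 61.577 ]
-0.18311636929394504 -0.07263314494828649
```

```bash
python3 -m handwheel '[[[0,0,-0.01],[0,0,0]],[[0,0,-0.01],[0,0,0]]]' 0.33
python3 -m handwheel '[[[0,0,0],[0,0,0]],[[0,0,-0.1],[0,0,0]],[[0,0,-0.2],[0,0,0]],[[0,0,-0.3],[0,0,0]],[[0,0,-0.4],[0,0,0]],[[0,-0.1,-0.5],[0,0,0]],[[0,-0.1,-0.5],[0,0,0]],[[0,-0.1,-0.5],[0,0,0]]]'
python3 - <<'E'
from h import *
o=observe();print(o['position'],o['ft_force'])
for n in("scene","top","wrist"):
    im,d=get_image(n);p=camera_params(n);X=cloud(d,p);x,y,z=np.moveaxis(X,-1,0)
    np.savez(f"pics/{n}1.npz",im=im,X=X)
    # bar + box-frame analysis
    s=(z>.035)&(z<.075)&(x>.40)&(x<.475)&(abs(y+.09)<.08);P=X[s]
    if len(P)>20:
        c=P.mean(0);V=np.linalg.svd(P-c)[2];print(n,"bar",len(P),c,V[0],np.percentile(P[:,2],95))
    cv2.imwrite(f"pics/{n}1.png",im[:,:,::-1])
E
```

```text
time_s: 5.05
position: [0.4594, -0.0887, 0.0487]
tool_rot: [[-0.147, 0.989, 0.003], [0.989, 0.147, -0.002], [-0.002, 0.003, -1.0]]
ft_force: [0.2, -0.9, -0.2]
grip_width: 0.028
gripper_force: 0.0
time_s: 5.85
position: [0.4081, -0.0962, 0.2989]
tool_rot: [[-0.144, 0.99, 0.003], [0.99, 0.144, -0.002], [-0.002, 0.002, -1.0]]
ft_force: [0.1, -0.6, -0.4]
grip_width: 0.0285
gripper_force: 0.0
[ 0.4081 -0.0962  0.2989] [ 0.0676 -0.5967 -0.3942]
scene bar 178 [ 0.465  -0.0744  0.0627] [-0.0913  0.9958 -0.0028] 0.06708607397915158
wrist bar 1592 [ 0.4636 -0.0781  0.0618] [ 0.0884 -0.996  -0.0115] 0.06507450114955658
```

View pics/wrist1.png

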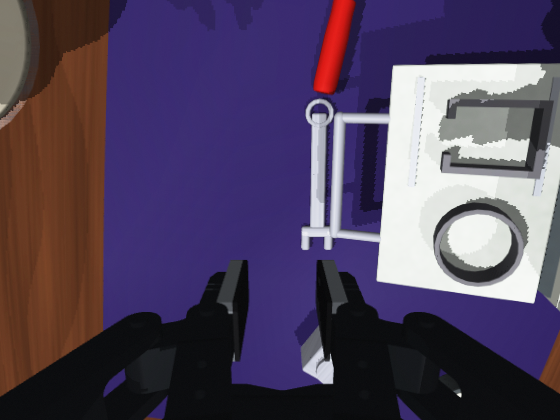

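The wrist view shows the door fully down. The rectangular nest is at about (495,138) with its gap on the bar side (left), the round nest at (480,240) and the bar at column 338. The spanner lies beside the bar.

Run:
```python
from h import *
for n in("wrist","scene","top"):
    X=np.load(f"pics/{n}1.npz")["X"];x,y,z=np.moveaxis(X,-1,0)
    s=(x>.48)&(x<.66)&(y>-.2)&(y<.08)&(z>.06)&(z<.15);P=X[s]
    # robust plane
    best=0;rg=np.random.default_rng(0)
    for _ in range(300):
        a,b,c=P[rg.choice(len(P),3)];m=np.cross(b-a,c-a);m/=np.linalg.norm(m)+1e-12
        k=np.sum(abs((P-a)@m)<.0015)
        if m[2]!=0 and k>best and abs(m[2])>.8: best=k;A,M=a,m*np.sign(m[2])
    I=P[abs((P-A)@M)<.002];c=I.mean(0);M=np.linalg.svd(I-c)[2][2];M*=np.sign(M[2])
    print(n,len(P),best,"normal",M,"tilt",np.degrees(np.arccos(M[2])),"yaw",np.degrees(np.arctan2(-M[1],-M[0])))
    yw=np.radians(8.1);yd=np.array([-np.sin(yw),np.cos(yw),0]);yd-=M*(yd@M);yd/=np.linalg.norm(yd);zd=np.cross(M,yd)
    H=np.array([.640,-.0623,.13]);Q=np.c_[(X-c).reshape(-1,3)@M,(X-H).reshape(-1,3)@yd,(X-H).reshape(-1,3)@zd]
    print("  hinge above plane",(H-c)@M)
    Q=Q[~np.isnan(Q[:,0])]
    pan=Q[(abs(Q[:,0])<.002)&(abs(Q[:,1])<.13)&(Q[:,2]>0)&(Q[:,2]<.2)];print("  panel y",np.percentile(pan[:,1],[.5,99.5]),"z",np.percentile(pan[:,2],[.5,99.5]))
    w=Q[(Q[:,0]>.022)&(Q[:,0]<.03)&(Q[:,1]>.0)&(Q[:,1]<.1)&(Q[:,2]>.01)&(Q[:,2]<.15)]
    if len(w)>20: print("  walltop",len(w),"x",np.median(w[:,0]),"y",np.percentile(w[:,1],[1,5,95,99]),"z",np.percentile(w[:,2],[1,5,95,99]),cv2.minAreaRect((w[:,1:]*1000).astype(np.float32)))
    r=Q[(Q[:,0]>.012)&(Q[:,0]<.04)&(Q[:,1]<.0)&(Q[:,1]>-.12)&(Q[:,2]>.01)&(Q[:,2]<.15)]
    if len(r)>20: print("  round",len(r),"hmax",np.percentile(r[:,0],95),cv2.minEnclosingCircle((r[r[:,0]>.015][:,1:]*1000).astype(np.float32)))
    b=Q[(abs(Q[:,0])<.012)&(abs(Q[:,1])<.075)&(Q[:,2]>.19)&(Q[:,2]<.215)];print("  bar y",np.percentile(b[:,1],[1,99]) if len(b) else 0,"z",np.percentile(b[:,2],[1,99]) if len(b) else 0)
```

```text
bash:   721 Killed                     python3 - <<'E'
from h import *
for n in("wrist","scene","top"):
    X=np.load(f"pics/{n}1.npz")["X"];x,y,z=np.moveaxis(X,-1,0)
    s=(x>.48)&(x<.66)&(y>-.2)&(y<.08)&(z>.06)&(z<.15);P=X[s]
    # robust plane
    best=0;rg=np.random.default_rng(0)
    for _ in range(300):
        a,b,c=P[rg.choice(len(P),3)];m=np.cross(b-a,c-a);m/=np.linalg.norm(m)+1e-12
        k=np.sum(abs((P-a)@m)<.0015)
        if m[2]!=0 and k>best and abs(m[2])>.8: best=k;A,M=a,m*np.sign(m[2])
    I=P[abs((P-A)@M)<.002];c=I.mean(0);M=np.linalg.svd(I-c)[2][2];M*=np.sign(M[2])
    print(n,len(P),best,"normal",M,"tilt",np.degrees(np.arccos(M[2])),"yaw",np.degrees(np.arctan2(-M[1],-M[0])))
    yw=np.radians(8.1);yd=np.array([-np.sin(yw),np.cos(yw),0]);yd-=M*(yd@M);yd/=np.linalg.norm(yd);zd=np.cross(M,yd)
    H=np.array([.640,-.0623,.13]);Q=np.c_[(X-c).reshape(-1,3)@M,(X-H).reshape(-1,3)@yd,(X-H).reshape(-1,3)@zd]
    print("  hinge above plane",(H-c)@M)
    Q=Q[~np.isnan(Q[:,0])]
    pan=Q[(abs(Q[:,0])<.002)&(abs(Q[:,1])<.13)&(Q[:,2]>0)&(Q[:,2]<.2)];print("  panel y",np.percentile(pan[:,1],[.5,99.5]),"z",np.percentile(pan[:,2],[.5,99.5]))
    w=Q[(Q[:,0]>.022)&(Q[:,0]<.03)&(Q[:,1]>.0)&(Q[:,1]<.1)&(Q[:,2]>.01)&(Q[:,2]<.15)]
    if len(w)>20: print("  walltop",len(w),"x",np.median(w[:,0]),"y",np.percentile(w[:,1],[1,5,95,99]),"z",np.percentile(w[:,2],[1,5,95,99]),cv2.minAreaRect((w[:,1:]*1000).astype(np.float32)))
    r=Q[(Q[:,0]>.012)&(Q[:,0]<.04)&(Q[:,1]<.0)&(Q[:,1]>-.12)&(Q[:,2]>.01)&(Q[:,2]<.15)]
    if len(r)>20: print("  round",len(r),"hmax",np.percentile(r[:,0],95),cv2.minEnclosingCircle((r[r[:,0]>.015][:,1:]*1000).astype(np.float32)))
    b=Q[(abs(Q[:,0])<.012)&(abs(Q[:,1])<.075)&(Q[:,2]>.19)&(Q[:,2]<.215)];print("  bar y",np.percentile(b[:,1],[1,99]) if len(b) else 0,"z",np.percentile(b[:,2],[1,99]) if len(b) else 0)
E
```

```bash
cat > an.py <<'E'
from h import *
import sys
for n in sys.argv[1:]:
    X=np.load(f"pics/{n}1.npz")["X"];x,y,z=np.moveaxis(X,-1,0)
    s=(x>.48)&(x<.66)&(y>-.2)&(y<.08)&(z>.06)&(z<.15);P=X[s]
    M=np.array([-np.sin(np.radians(20))*.99,-np.sin(np.radians(20))*.141,np.cos(np.radians(20))])
    h,e=np.histogram(P@M,bins=np.arange(-.3,.3,.002));k=e[h.argmax()]+.001
    for tol in(.004,.002,.0015):
        I=P[abs(P@M-k)<tol];c=I.mean(0);M=np.linalg.svd(I-c,full_matrices=False)[2][2];M*=np.sign(M[2]);k=c@M
    print(n,len(P),len(I),"normal",M,"tilt",np.degrees(np.arccos(M[2])),"yaw",np.degrees(np.arctan2(-M[1],-M[0])))
    yw=np.radians(8.1);yd=np.array([-np.sin(yw),np.cos(yw),0]);yd-=M*(yd@M);yd/=np.linalg.norm(yd);zd=np.cross(M,yd)
    H=np.array([.640,-.0623,.13]);Q=np.c_[(X-c).reshape(-1,3)@M,(X-H).reshape(-1,3)@yd,(X-H).reshape(-1,3)@zd]
    print("  hinge above plane",(H-c)@M)
    Q=Q[~np.isnan(Q[:,0])]
    pan=Q[(abs(Q[:,0])<.002)&(abs(Q[:,1])<.13)&(Q[:,2]>0)&(Q[:,2]<.2)];print("  panel y",np.percentile(pan[:,1],[.5,99.5]),"z",np.percentile(pan[:,2],[.5,99.5]))
    w=Q[(Q[:,0]>.022)&(Q[:,0]<.03)&(Q[:,1]>.0)&(Q[:,1]<.1)&(Q[:,2]>.01)&(Q[:,2]<.15)]
    if len(w)>20: print("  walltop",len(w),"x",np.median(w[:,0]),"y",np.percentile(w[:,1],[1,5,95,99]),"z",np.percentile(w[:,2],[1,5,95,99]),cv2.minAreaRect((w[:,1:]*1000).astype(np.float32)))
    r=Q[(Q[:,0]>.012)&(Q[:,0]<.04)&(Q[:,1]<.0)&(Q[:,1]>-.12)&(Q[:,2]>.01)&(Q[:,2]<.15)]
    if len(r)>20: print("  round",len(r),"hmax",np.percentile(r[:,0],95),cv2.minEnclosingCircle((r[r[:,0]>.015][:,1:]*1000).astype(np.float32)))
    b=Q[(abs(Q[:,0])<.012)&(abs(Q[:,1])<.075)&(Q[:,2]>.18)&(Q[:,2]<.215)];print("  bar y",np.percentile(b[:,1],[1,99]) if len(b) else 0,"z",np.percentile(b[:,2],[1,99]) if len(b) else 0)
E
python3 an.py wrist scene top
```

```text
wrist 39285 30015 normal [-0.3263 -0.048   0.9441] tilt 19.256417989744673 yaw 8.364801586928687
  hinge above plane 0.005774289524980193
  panel y [-0.1082  0.1047] z [0.0008 0.195 ]
  walltop 2381 x 0.025860462669519437 y [0.014  0.0148 0.0751 0.0759] z [0.0186 0.0194 0.0922 0.0942] ((44.612159729003906, 56.30342483520508), (62.84092712402344, 76.65265655517578), 0.33034592866897583)
  round 2205 hmax 0.02692311880037389 ((-52.163856506347656, 56.73652267456055), 37.4188346862793)
  bar y [-0.0648  0.0627] z [0.1806 0.1972]
scene 3661 1452 normal [-0.3317 -0.047   0.9422] tilt 19.571588308032958 yaw 8.066607040407998
  hinge above plane 0.004332578367460288
  panel y [-0.1067  0.1072] z [0.0007 0.1937]
  walltop 196 x 0.025152553392198847 y [0.015  0.0152 0.0773 0.0783] z [0.0165 0.0179 0.0903 0.0926] ((46.03047180175781, 54.253089904785156), (77.6640853881836, 65.20540618896484), 88.58126831054688)
  round 251 hmax 0.02760947381375308 ((-50.039676666259766, 53.906646728515625), 38.85956954956055)
  bar y [-0.0617  0.0635] z [0.1819 0.1957]
top 2814 886 normal [-0.3322 -0.0494  0.9419] tilt 19.624119387292414 yaw 8.460764831265365
  hinge above plane 0.004113928306431286
  panel y [-0.1076  0.1061] z [0.0004 0.1764]
  walltop 110 x 0.025277062177941262 y [0.0157 0.0165 0.0767 0.0774] z [0.0172 0.0177 0.0921 0.0928] ((46.62077331542969, 54.66080093383789), (61.8958740234375, 77.33958435058594), 0.006496181711554527)
  round 127 hmax 0.029720502440965746 ((-49.852108001708984, 55.05500411987305), 37.102256774902344)
  bar y [0.0236 0.0636] z [0.1806 0.1911]
```

```bash
python3 -c "
from h import *
rel((.56,-.36,.25),Rt(62.5))"
```

```text
[[-0.5670,0.2222,0.0904],[-0.0004,-0.0008,-0.3008]] rows>=6.3
```

```bash
python3 -m handwheel '[[[-0.567,0.222,0.09],[0,0,-0.3]],[[-0.567,0.222,0.09],[0,0,-0.3]],[[-0.567,0.222,0.09],[0,0,-0.3]],[[-0.567,0.222,0.09],[0,0,-0.3]],[[-0.567,0.222,0.09],[0,0,-0.3]],[[-0.567,0.222,0.09],[0,0,-0.3]],[[-0.567,0.222,0.09],[0,0,-0.3]],[[-0.567,0.222,0.09],[0,0,-0.3]],[[-0.567,0.222,0.09],[0,0,-0.3]]]' 0.78
python3 - <<'E'
from h import *
o=observe();print(o['position'],o['grip_width'],o['q'])
im,d=get_image("wrist");p=camera_params("wrist");X=cloud(d,p);x,y,z=np.moveaxis(X,-1,0)
cv2.imwrite("pics/w2.png",im[:,:,::-1])
b=(abs(x-.51)<.08)&(abs(y+.335)<.08)
for lo,hi in((.045,.0505),(.0515,.06)):
    P=X[b&(z>lo)&(z<hi)];q=(P[:,:2]*1000).astype(np.float32);print(len(P),np.median(P,0),cv2.minAreaRect(q),cv2.minEnclosingCircle(q))
P=X[b&(z>.012)&(z<.06)];q=(P[:,:2]*1000).astype(np.float32);print("all",len(P),cv2.minAreaRect(q))
E
```

```text
time_s: 6.9
position: [0.5601, -0.3593, 0.2509]
tool_rot: [[-0.886, 0.464, -0.002], [0.464, 0.886, 0.002], [0.002, 0.001, -1.0]]
ft_force: [0.1, -0.1, -0.4]
grip_width: 0.0669
gripper_force: 0.0
[ 0.5601 -0.3593  0.2509] 0.06691346966268412 [ -42.8511   33.53     51.0606    0.0087   95.5486 -105.1896]
1824 [ 0.502  -0.3296  0.0483] ((504.8927917480469, -330.2438049316406), (46.097206115722656, 59.665245056152344), 64.3268814086914) ((505.0483703613281, -330.4091796875), 35.925025939941406)
1619 [ 0.5045 -0.3302  0.0545] ((504.9664611816406, -330.185302734375), (39.32231140136719, 38.471797943115234), 75.44322967529297) ((504.7516174316406, -330.1884460449219), 19.9261531829834)
all 4259 ((518.7243041992188, -336.89105224609375), (46.23088836669922, 90.6009750366211), 64.20440673828125)
```

View pics/w2.png

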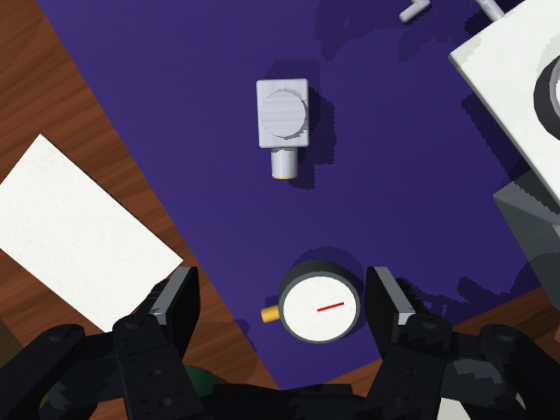

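The wrist view shows the casting at (283,113) with its neck pointing down the picture to (285,178). It is well clear of the gauge at (318,305).

```bash
python3 -c "
from h import *
rel((.505,-.3302,.1),Rt(64.25));rel((.505,-.3302,.028),Rt(64.25))"
```

```text
[[0.1239,-0.0001,0.3037],[0.0001,-0.0003,-0.0105]] rows>=3.3
[[0.1238,-0.0002,0.4477],[0.0001,-0.0003,-0.0105]] rows>=4.6
```

```bash
python3 -m handwheel '[[[0.08,0,0.05],[0,0,-0.01]],[[0.124,0,0.15],[0,0,-0.0105]],[[0.124,0,0.25],[0,0,-0.0105]],[[0.124,0,0.32],[0,0,-0.0105]],[[0.124,0,0.38],[0,0,-0.0105]],[[0.124,0,0.42],[0,0,-0.0105]],[[0.124,0,0.448],[0,0,-0.0105]],[[0.124,0,0.448],[0,0,-0.0105]],[[0.124,0,0.448],[0,0,-0.0105]]]'
python3 -m handwheel '[[[0,0,0],[0,0,0]],[[0,0,0],[0,0,0]],[[0,0,0],[0,0,0]],[[0,0,0],[0,0,0]],[[0,0,0],[0,0,0]]]' 0.3 60
```

```text
time_s: 7.85
position: [0.5053, -0.3308, 0.0293]
tool_rot: [[-0.901, 0.434, 0.001], [0.434, 0.901, -0.001], [-0.001, -0.0, -1.0]]
ft_force: [0.2, 0.2, 0.1]
grip_width: 0.0666
gripper_force: 0.0
time_s: 8.35
position: [0.5056, -0.3313, 0.03]
tool_rot: [[-0.901, 0.434, 0.002], [0.434, 0.901, -0.001], [-0.003, -0.0, -1.0]]
ft_force: [0.5, 1.5, 7.5]
grip_width: 0.0445
gripper_force: 63.3
```

```bash
cat >> h.py <<'E'
t=np.radians(20);yw=np.radians(8.3)
bx=np.array([np.cos(yw),np.sin(yw),0]);yd=np.array([-np.sin(yw),np.cos(yw),0]);M=-bx*np.sin(t)+np.array([0,0,np.cos(t)]);zd=np.cross(M,yd)
N=np.array([.640,-.0623,.13])-.0049*M+yd*.0452+zd*.0556
Rp=np.c_[np.cross(-yd,-M),-yd,-M]
E
python3 - <<'E'
from h import *
print(N,M,zd)
o=observe();rel(o['position']+[0,0,.17],o['tool_rot'])
rel(N+M*.10,Rp);rel(N+M*.0285,Rp)
E
```

```text
[ 0.5834 -0.0249  0.1064] [-0.3384 -0.0494  0.9397] [-0.9299 -0.1357 -0.342 ]
[[-0.0009,-0.0001,-0.3400],[0.0000,0.0000,0.0000]] rows>=3.4
[[0.1816,0.5813,-0.3414],[-0.1402,0.0436,0.8007]] rows>=17.1
[[0.1414,0.6088,-0.2069],[-0.1402,0.0436,0.8007]] rows>=17.1
```

```bash
python3 -m handwheel '[[[0,0,-0.05],[0,0,0]],[[0,0,-0.13],[0,0,0]],[[0,0,-0.22],[0,0,0.03]],[[0.02,0.03,-0.31],[0,0,0.07]],[[0.05,0.1,-0.38],[0,0,0.12]],[[0.08,0.17,-0.4],[0,0,0.165]],[[0.1,0.25,-0.4],[0,0,0.21]],[[0.12,0.32,-0.4],[0,0,0.255]],[[0.13,0.38,-0.4],[0,0,0.3]],[[0.14,0.43,-0.4],[0,0,0.345]]]'
python3 -c "
from h import *
rel(N+M*.10,Rp);print(observe()['q'])"
```

```text
time_s: 9.35
position: [0.535, -0.1052, 0.2285]
tool_rot: [[-0.033, 0.999, -0.0], [0.999, 0.033, 0.0], [0.0, -0.0, -1.0]]
ft_force: [1.3, 0.1, -4.6]
grip_width: 0.0445
gripper_force: 63.2
[[0.1497,0.0342,0.0563],[-0.0811,0.0906,0.4592]] rows>=10.0
[-23.5732  21.4559  75.3748   0.0092  83.1925 -25.4592]
```

```bash
python3 -m handwheel '[[[0.03,0.007,0.01],[-0.008,0.009,0.045]],[[0.06,0.014,0.02],[-0.016,0.018,0.091]],[[0.09,0.02,0.03],[-0.024,0.027,0.137]],[[0.12,0.03,0.04],[-0.032,0.036,0.182]],[[0.15,0.034,0.056],[-0.04,0.045,0.228]],[[0.15,0.034,0.056],[-0.081,0.091,0.459]],[[0.15,0.034,0.056],[-0.081,0.091,0.459]],[[0.15,0.034,0.056],[-0.081,0.091,0.459]],[[0.15,0.034,0.056],[-0.081,0.091,0.459]],[[0.15,0.034,0.056],[-0.081,0.091,0.459]]]'
python3 -m handwheel '[[[0,0,0],[0,0,0]],[[0,0,0],[0,0,0]]]'
python3 - <<'E'
from h import *
rel(N+M*.10,Rp);o=observe();print(o['q'],o['ft_force'])
for n in("wrist","scene","top"):
    im,d=get_image(n);p=camera_params(n);X=cloud(d,p);np.savez(f"pics/{n}2.npz",im=im,X=X);cv2.imwrite(f"pics/{n}2.png",im[:,:,::-1])
    D=X-N;q=np.dstack([D@M,D@yd,D@zd])
    for nm,(lo,hi) in dict(casting=(.055,.14),wall=(.022,.03)).items():
        s=(q[...,0]>lo)&(q[...,0]<hi)&(abs(q[...,1])<.05)&(abs(q[...,2])<.1)
        if s.sum()>20: print(n,nm,s.sum(),cv2.minAreaRect((q[s][:,1:]*1000).astype(np.float32)),np.percentile(q[s],[1,99],0).round(4).tolist())
E
```

```text
time_s: 10.35
position: [0.5487, -0.0315, 0.2002]
tool_rot: [[0.929, 0.145, 0.339], [0.136, -0.989, 0.052], [0.343, -0.002, -0.939]]
ft_force: [0.1, 0.4, -5.7]
grip_width: 0.0446
gripper_force: 63.3
time_s: 10.55
position: [0.549, -0.0314, 0.2004]
tool_rot: [[0.928, 0.155, 0.338], [0.146, -0.988, 0.053], [0.342, 0.0, -0.94]]
ft_force: [-0.5, -0.2, -3.7]
grip_width: 0.0445
gripper_force: 63.3
[[0.0014,-0.0031,0.0007],[-0.0011,0.0001,0.0033]] rows>=0.1
[-20.2227  15.7872  91.863   11.6603  55.2841  55.6238] [-0.5226 -0.2261 -3.7125]
wrist casting 25807 ((2.7203750610351562, 7.958362579345703), (90.16355895996094, 67.47811126708984), 68.94840240478516) [[0.079, -0.0353, -0.0307], [0.1395, 0.0303, 0.0476]]
wrist wall 1724 ((-0.6913928985595703, -25.548900604248047), (62.33291244506836, 26.319725036621094), 0.9082348942756653) [[0.0226, -0.0315, -0.0381], [0.0274, 0.0301, -0.0157]]
scene casting 518 ((7.825830459594727, 8.70632553100586), (94.50115966796875, 61.7370491027832), 71.44405364990234) [[0.0736, -0.0271, -0.0323], [0.139, 0.0346, 0.057]]
scene wall 142 ((1.4887161254882812, -2.1217994689941406), (77.51438903808594, 64.04421997070312), 88.4837646484375) [[0.0222, -0.0307, -0.0388], [0.0297, 0.0334, 0.0356]]
top casting 61 ((0.7698535919189453, -26.317394256591797), (12.507482528686523, 44.0859260559082), 87.3947525024414) [[0.0718, -0.0214, -0.0319], [0.1227, 0.0225, -0.0194]]
top wall 50 ((1.6208248138427734, -22.951438903808594), (31.96074676513672, 63.46163558959961), 85.59687805175781) [[0.0225, -0.0292, -0.0384], [0.03, 0.0323, -0.0084]]
```

View pics/wrist2.png

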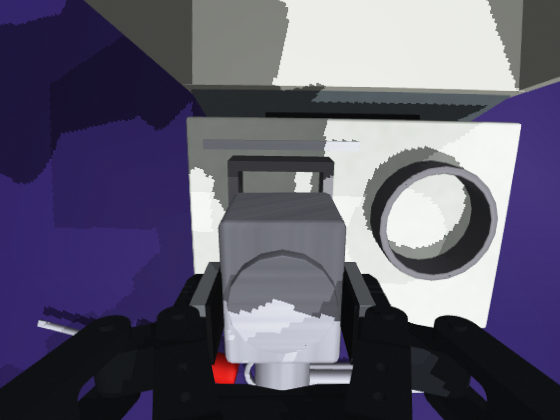

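The wrist view shows the casting held square, with its rear face at row 195 and spanning columns 220–345. It lines up with the nest behind it (columns 228–334), and the neck points to the bar.

Run:
```python
from h import *
z=np.load("pics/wrist2.npz");X=z["X"];im=z["im"]
D=X-N;q=np.dstack([D@M,D@yd,D@zd]);br=im.mean(2)
v,u=np.mgrid[:420,:560]
s=(q[...,0]>.085)&(q[...,0]<.119)&(q[...,2]<-.02)&(q[...,2]>-.04)&(abs(q[...,1])<.04)&(v<262)
print(s.sum(),np.percentile(q[s],[1,50,99],0))
P=q[s];
for lo,hi in((-.02,-.01),(.01,.02)):
    k=P[(P[:,1]>lo)&(P[:,1]<hi)&(P[:,0]<.115)];print("rear face z at y",lo,np.median(k[:,2]))
s=(q[...,0]>.117)&(q[...,0]<.1225)&(abs(q[...,2])<.04)&(abs(q[...,1])<.028);print("top",s.sum(),np.percentile(q[s],[1,50,99],0),cv2.minAreaRect((q[s][:,1:]*1000).astype(np.float32)))
w=(q[...,0]>.022)&(q[...,0]<.03)&(abs(q[...,1])<.04)&(q[...,2]<-.02)&(q[...,2]>-.05);print("wall",np.percentile(q[w],[1,50,99],0))
rel(N+M*.05,Rp);rel(N+M*.0275,Rp)
```

```text
5979 [[ 0.086  -0.0239 -0.0308]
 [ 0.1169 -0.0022 -0.0289]
 [ 0.1189  0.0199 -0.0202]]
rear face z at y -0.02 -0.030590774655129067
rear face z at y 0.01 -0.03018943115842597
top 7926 [[ 0.117  -0.0249 -0.0296]
 [ 0.118  -0.0018 -0.0168]
 [ 0.1223  0.0222  0.0276]] ((-0.7917118072509766, -1.1587562561035156), (54.63597106933594, 59.0521125793457), 0.7674268484115601)
wall [[ 0.0226 -0.0314 -0.0381]
 [ 0.0258 -0.0007 -0.0341]
 [ 0.0274  0.0301 -0.0206]]
[[0.0006,-0.0034,0.1003],[-0.0010,-0.0001,0.0028]] rows>=1.0
[[0.0006,-0.0033,0.1453],[-0.0010,-0.0001,0.0028]] rows>=1.5
```

```bash
python3 -m handwheel '[[[0.001,-0.0034,0.03],[-0.001,0,0.003]],[[0.001,-0.0034,0.06],[-0.001,0,0.003]],[[0.001,-0.0034,0.08],[-0.001,0,0.003]],[[0.001,-0.0034,0.09],[-0.001,0,0.003]],[[0.001,-0.0034,0.098],[-0.001,0,0.003]],[[0.001,-0.0034,0.106],[-0.001,0,0.003]],[[0.001,-0.0034,0.114],[-0.001,0,0.003]],[[0.001,-0.0034,0.12],[-0.001,0,0.003]]]'
python3 -c "
from h import *
o=observe();D=o['position']-N;print(D@M,D@yd,D@zd,o['tool_rot'].T@o['ft_force'])"
```

```text
time_s: 11.5
position: [0.57, -0.0267, 0.144]
tool_rot: [[0.93, 0.142, 0.339], [0.133, -0.99, 0.049], [0.343, -0.001, -0.939]]
ft_force: [0.6, 0.1, -5.2]
grip_width: 0.0444
gripper_force: 63.2
0.04001734651730736 0.00010760038593380598 -0.00017700544717515893 [-1.2005  0.0271  5.0877]
```

```bash
python3 -m handwheel '[[[0,0,0.006],[0,0,0]],[[0,0,0.012],[0,0,0]],[[0,0,0.017],[0,0,0]],[[0,0,0.021],[0,0,0]],[[0,0,0.024],[0,0,0]],[[0,0,0.024],[0,0,0]]]'
python3 -c "
from h import *
o=observe();D=o['position']-N;print(D@M,D@yd,D@zd,o['tool_rot'].T@o['ft_force'])"
```

```text
time_s: 12.1
position: [0.5736, -0.0261, 0.1343]
tool_rot: [[0.93, 0.142, 0.34], [0.133, -0.99, 0.049], [0.343, 0.0, -0.939]]
ft_force: [-12.1, -0.9, 12.1]
grip_width: 0.0445
gripper_force: 65.6
0.029682791609220348 0.00018904612848363801 -0.0002069861040668898 [ -7.2343  -0.8452 -15.4973]
```

```bash
python3 -m handwheel '[[[0,0,0.015],[0,0,0]],[[0,0,0.015],[0,0,0]],[[0,0,0.015],[0,0,0]],[[0,0,0.01],[0,0,0]]]' 0.72
python3 -m handwheel '[[[0,0,-0.04],[0,0,0]],[[0,0,-0.12],[0,0,0]],[[0,0,-0.2],[0,0,0]],[[0,0,-0.28],[0,0,0]],[[0.0,0,-0.28],[0,0,0]]]'
python3 - <<'E'
from h import *
print(observe()['position'])
for n in("wrist","scene","top"):
    im,d=get_image(n);p=camera_params(n);X=cloud(d,p);np.savez(f"pics/{n}3.npz",im=im,X=X);cv2.imwrite(f"pics/{n}3.png",im[:,:,::-1])
    D=X-N;q=np.dstack([D@M,D@yd,D@zd])
    for nm,(lo,hi) in dict(cap=(.0515,.06),top=(.044,.051),wall=(.022,.03)).items():
        s=(q[...,0]>lo)&(q[...,0]<hi)&(abs(q[...,1])<.045)&(abs(q[...,2])<.05)
        if s.sum()>20: print(n,nm,s.sum(),np.median(q[s][:,0]),cv2.minAreaRect((q[s][:,1:]*1000).astype(np.float32)),np.percentile(q[s],[1,99],0).round(4).tolist())
E
```

```text
time_s: 12.5
position: [0.5758, -0.0259, 0.1281]
tool_rot: [[0.93, 0.142, 0.339], [0.133, -0.99, 0.049], [0.343, -0.001, -0.939]]
ft_force: [-0.0, -0.2, -0.6]
grip_width: 0.0616
gripper_force: 0.0
time_s: 13.0
position: [0.5288, -0.0333, 0.2653]
tool_rot: [[0.927, 0.141, 0.348], [0.134, -0.99, 0.046], [0.351, 0.004, -0.936]]
ft_force: [-0.1, -0.1, -0.1]
grip_width: 0.0617
gripper_force: 0.0
[ 0.5288 -0.0333  0.2653]
wrist cap 354 0.051754366940364796 ((0.32614660263061523, 0.548980712890625), (36.26151657104492, 37.46558380126953), 54.69447326660156) [[0.0515, -0.0183, -0.0174], [0.0528, 0.0175, 0.0189]]
wrist top 3325 0.04554689756522699 ((0.17994117736816406, 0.20532989501953125), (58.85186004638672, 44.70086669921875), 89.71910095214844) [[0.044, -0.0214, -0.0281], [0.051, 0.0218, 0.0286]]
wrist wall 1971 0.022971489401931295 ((0.2569389343261719, 7.046653747558594), (85.77420806884766, 62.16537857055664), 89.912353515625) [[0.022, -0.0306, -0.0357], [0.0293, 0.031, 0.0456]]
scene cap 138 0.053866549164115304 ((0.7986860275268555, -2.9263954162597656), (47.4530143737793, 39.245410
[... 336 characters left out ...]
.015727996826172), (64.03196716308594, 89.03807830810547), 1.3585880994796753) [[0.0223, -0.0289, -0.0381], [0.0299, 0.0326, 0.0482]]
top cap 44 0.053984138936661485 ((-3.4565725326538086, -17.374256134033203), (28.430946350097656, 42.16554641723633), 52.81624984741211) [[0.0515, -0.0181, -0.0281], [0.0599, 0.0194, 0.0004]]
top top 65 0.04810964994042025 ((1.4951515197753906, -13.534513473510742), (45.00728988647461, 35.71098327636719), 0.9918811321258545) [[0.0442, -0.021, -0.0312], [0.0507, 0.024, 0.0026]]
top wall 73 0.02609768980853586 ((1.9296398162841797, -16.4324951171875), (45.3951530456543, 63.58653259277344), 85.58683013916016) [[0.0232, -0.0292, -0.0383], [0.0292, 0.0321, 0.0083]]
```

View pics/wrist3.png

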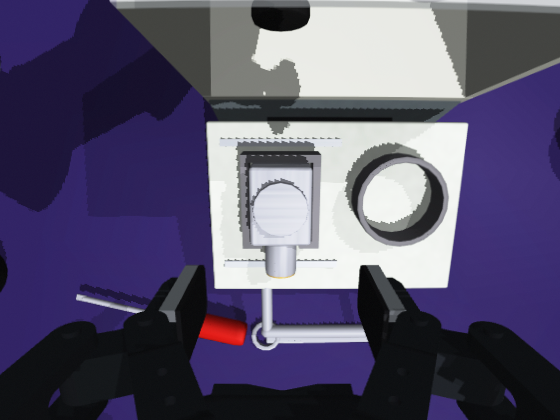

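The wrist view shows the casting seated in the nest at (281,205). Its neck lies in the gap at (281,262), and the bar runs along row 335.

Run:
```python
from h import *
for n in("wrist","scene"):
    z=np.load(f"pics/{n}3.npz");X=z["X"];x,y,zz=np.moveaxis(X,-1,0)
    D=X-N;q=np.dstack([D@M,D@yd,D@zd])
    s=(abs(q[...,0]+.003)<.012)&(q[...,1]>-.105)&(q[...,1]<.03)&(q[...,2]>.105)&(q[...,2]<.18)
    P=q[s];print(n,len(P));
    for a in np.arange(-.105,.03,.015):
        k=P[(P[:,1]>a)&(P[:,1]<a+.015)];
        if len(k)>3:print(round(a,3),np.percentile(k[:,2],[2,50,98]),np.percentile(k[:,0],[50,98]))
    f=q[(abs(q[...,0])<.003)&(abs(q[...,1]+.04)<.06)&(q[...,2]<.13)&(q[...,2]>.06)];print("panel edge",np.percentile(f[:,2],[95,99]),np.median(f[:,0]))
```

```text
wrist 1585
-0.09 [0.1312 0.1353 0.1409] [-0.003  -0.0009]
-0.075 [0.131  0.1341 0.1404] [-0.0032 -0.0008]
-0.06 [0.1307 0.1337 0.1403] [-0.003  -0.0008]
-0.045 [0.131  0.1339 0.1399] [-0.0032 -0.001 ]
-0.03 [0.1308 0.1338 0.1402] [-0.0029 -0.0011]
-0.015 [0.1306 0.134  0.1425] [-0.0033 -0.0008]
0.0 [0.1059 0.1312 0.1418] [-0.0031 -0.0008]
0.015 [0.1061 0.1208 0.139 ] [-0.0037 -0.0018]
panel edge [0.1032 0.1246] -0.0023370938108964283
scene 182
-0.105 [0.1288 0.1341 0.1407] [-0.0023  0.0016]
-0.09 [0.1279 0.1325 0.1394] [0.0005 0.0026]
-0.075 [0.128  0.1321 0.1379] [-0.0003  0.003 ]
-0.06 [0.1286 0.1321 0.1359] [0.0002 0.0058]
-0.045 [0.1281 0.1316 0.1399] [-0.0014  0.0029]
-0.03 [0.129  0.1336 0.1381] [-0.0005  0.0014]
-0.015 [0.1289 0.1312 0.1371] [0.0003 0.0029]
0.0 [0.1069 0.1289 0.1361] [-0.0008  0.0027]
0.015 [0.108  0.1246 0.135 ] [-0.001   0.0034]
panel edge [0.1279 0.1296] -0.00017909670154064625
```

```bash
python3 -c "
from h import *
rel((.466,-.0877,.17),Rt(8.3));print(observe()['q'])"
```

```text
[[-0.1909,0.0916,0.1202],[0.0871,-0.0874,-0.4954]] rows>=10.7
[-21.2508  10.4244  88.6805  10.8413  63.7298  57.2893]
```

```bash
python3 -m handwheel '[[[-0.02,0.01,0],[0.0871,-0.0874,-0.495]],[[-0.05,0.02,0.01],[0.0871,-0.0874,-0.495]],[[-0.09,0.04,0.03],[0.0871,-0.0874,-0.495]],[[-0.13,0.06,0.06],[0.0871,-0.0874,-0.495]],[[-0.19,0.0916,0.12],[0.0871,-0.0874,-0.495]],[[-0.19,0.0916,0.12],[0.0871,-0.0874,-0.495]],[[-0.19,0.0916,0.12],[0.0871,-0.0874,-0.495]],[[-0.19,0.0916,0.12],[0.0871,-0.0874,-0.495]],[[-0.19,0.0916,0.12],[0.0871,-0.0874,-0.495]],[[-0.19,0.0916,0.12],[0.0871,-0.0874,-0.495]]]' 0.36
python3 -m handwheel '[[[-0.19,0.0916,0.12],[0.0871,-0.0874,-0.495]]]' >/dev/null 2>&1 || true
python3 -c "
from h import *
o=observe();print(o['time_s'],o['position']);rel((.466,-.0877,.0475),Rt(8.3))"
```

```text
time_s: 14.15
position: [0.4664, -0.0876, 0.1692]
tool_rot: [[-0.05, 0.999, 0.012], [0.999, 0.05, 0.019], [0.019, 0.013, -1.0]]
ft_force: [-0.1, 0.4, -0.5]
grip_width: 0.0306
gripper_force: 0.0
14.25 [ 0.4876 -0.1235  0.1464]
[[0.0805,-0.0268,0.1973],[-0.0023,0.0030,0.0173]] rows>=2.1
```

```bash
python3 -m handwheel '[[[0.08,-0.027,0],[-0.002,0.003,0.017]],[[0.08,-0.027,0],[-0.002,0.003,0.017]],[[0.08,-0.027,0],[-0.002,0.003,0.017]]]'
python3 -c "
from h import *
o=observe();print(o['time_s'],o['position']);rel((.466,-.0877,.0475),Rt(8.3))"
```

```text
time_s: 14.55
position: [0.4665, -0.0883, 0.1444]
tool_rot: [[-0.137, 0.991, -0.003], [0.991, 0.137, 0.002], [0.002, -0.003, -1.0]]
ft_force: [-0.7, 0.3, 0.2]
grip_width: 0.0309
gripper_force: 0.0
14.55 [ 0.4665 -0.0883  0.1444]
[[0.0008,-0.0003,0.1938],[-0.0010,-0.0007,-0.0025]] rows>=1.9
```

```bash
python3 -m handwheel '[[[0.001,0,0.05],[0,0,-0.0025]],[[0.001,0,0.11],[0,0,-0.0025]],[[0.001,0,0.16],[0,0,-0.0025]],[[0.001,0,0.194],[0,0,-0.0025]],[[0.001,0,0.194],[0,0,-0.0025]]]'
python3 -m handwheel '[[[0,0,0],[0,0,0]],[[0,0,0],[0,0,0]],[[0,0,0],[0,0,0]],[[0,0,0],[0,0,0]]]' 0 40
python3 - <<'E'
from h import *
o=observe();g=o['position'];R0=o['tool_rot'];H=np.array([.655,-.060,.13])
f=lambda t:H+bx*-(.205*np.sin(t)+.005*np.cos(t))+np.array([0,0,.205*np.cos(t)-.005*np.sin(t)])
print("off",g-f(np.radians(110)))
for t in list(range(106,9,-6))+[10,9.5,9]: print(t,R0.T@(f(np.radians(t))-f(np.radians(110)))/.5)
E
```

```text
time_s: 15.05
position: [0.4661, -0.0882, 0.0469]
tool_rot: [[-0.143, 0.99, -0.004], [0.99, 0.143, 0.002], [0.003, -0.004, -1.0]]
ft_force: [-0.0, 0.0, 0.4]
grip_width: 0.0307
gripper_force: 0.0
time_s: 15.45
position: [0.4661, -0.0887, 0.0493]
tool_rot: [[-0.144, 0.99, -0.002], [0.99, 0.144, -0.0], [0.0, -0.002, -1.0]]
ft_force: [-5.5, -4.7, -1.2]
grip_width: 0.0101
gripper_force: 39.2
off [-0.     -0.0012 -0.0059]
106 [-0.     -0.0096 -0.027 ]
100 [-0.     -0.0203 -0.0685]
94 [-0.     -0.0267 -0.111 ]
88 [-0.     -0.0286 -0.1539]
82 [-0.     -0.026  -0.1967]
76 [-0.     -0.0189 -0.2391]
70 [ 0.     -0.0075 -0.2804]
64 [ 0.      0.0082 -0.3204]
58 [ 0.      0.028  -0.3585]
52 [ 0.      0.0517 -0.3943]
46 [ 0.      0.079  -0.4274]
40 [ 0.0001  0.1096 -0.4575]
34 [ 0.0001  0.1432 -0.4843]
28 [ 0.0001  0.1794 -0.5074]
22 [ 0.0001  0.2178 -0.5265]
16 [ 0.0001  0.258  -0.5416]
10 [ 0.0001  0.2995 -0.5524]
10 [ 0.0001  0.2995 -0.5524]
9.5 [ 0.0001  0.303  -0.5531]
9 [ 0.0001  0.3066 -0.5537]
```

```bash
python3 -m handwheel '[[[0,-0.0096,-0.027],[0,0,0]],[[0,-0.02,-0.0685],[0,0,0]],[[0,-0.027,-0.111],[0,0,0]],[[0,-0.029,-0.154],[0,0,0]],[[0,-0.026,-0.197],[0,0,0]],[[0,-0.019,-0.239],[0,0,0]],[[0,-0.0075,-0.28],[0,0,0]],[[0,0.008,-0.32],[0,0,0]],[[0,0.028,-0.3585],[0,0,0]],[[0,0.052,-0.394],[0,0,0]]]'
python3 -m handwheel '[[[0,0.027,-0.033],[0,0,0]],[[0,0.058,-0.063],[0,0,0]],[[0,0.091,-0.09],[0,0,0]],[[0,0.128,-0.113],[0,0,0]],[[0,0.153,-0.127],[0,0,0]],[[0,0.179,-0.138],[0,0,0]]]'
python3 - <<'E'
from h import *
o=observe();g=o['position'];R0=o['tool_rot'];H=np.array([.655,-.060,.13])
f=lambda t:H+bx*-(.205*np.sin(t)+.005*np.cos(t))+np.array([0,0,.205*np.cos(t)-.005*np.sin(t)])
off=np.array([0,-.0012,-.0059]);print((g-off-H)@bx,(g-off-H)[2])
for t in (20,16,13,10,9,8): print(t,R0.T@(f(np.radians(t))+off-g)/.5,(f(np.radians(t))-H)@bx)
E
```

```text
time_s: 16.45
position: [0.4884, -0.0854, 0.2463]
tool_rot: [[-0.143, 0.99, -0.013], [0.99, 0.143, -0.002], [0.0, -0.013, -1.0]]
ft_force: [-19.8, -7.7, 1.3]
grip_width: 0.0095
gripper_force: 39.1
time_s: 17.05
position: [0.5787, -0.0727, 0.322]
tool_rot: [[-0.142, 0.99, 0.001], [0.99, 0.142, -0.005], [-0.005, 0.001, -1.0]]
ft_force: [-23.8, -3.5, 31.3]
grip_width: 0.0074
gripper_force: 43.0
-0.07715313329093663 0.19785799328611486
20 [0.0007 0.0047 0.0139] -0.07481259248569161
16 [0.0007 0.0317 0.0044] -0.06131196642217642
13 [ 0.0008  0.0523 -0.0015] -0.050986816464418494
10 [ 0.0008  0.0733 -0.0063] -0.04052191518678177
9 [ 0.0008  0.0803 -0.0076] -0.03700750703622307
8 [ 0.0008  0.0873 -0.0089] -0.033481826040521315
```

```bash
python3 -m handwheel '[[[0,0,0],[0,0,0]],[[0,0,0],[0,0,0]],[[0,0,0.01],[0,0,0]],[[0,0,0.02],[0,0,0]],[[0,0,0.025],[0,0,0]],[[0,0,0.025],[0,0,0]]]' 0.3
python3 -m handwheel '[[[0,0,0],[0,0,0]],[[0,0,0],[0,0,0]],[[0,0,0],[0,0,0]],[[0,0,0],[0,0,0]]]' 0 30
python3 - <<'E'
from h import *
o=observe();g=o['position'];R0=o['tool_rot'];H=np.array([.655,-.060,.13])
print((g-H)@bx,g[2]-.13)
im,d=get_image("wrist");X=cloud(d,camera_params("wrist"));z=X[...,2]
D=X-H;q=np.dstack([D@bx,D@yd,D[...,2]])
s=(abs(q[...,1])<.055)&(q[...,2]>.17)&(q[...,2]<.22)&(q[...,0]<-.02)&(q[...,0]>-.11);P=q[s];b=(P[:,1]>.0225);print("bar",b.sum(),np.percentile(P[b],[2,50,98],0))
E
```

```text
time_s: 17.65
position: [0.5811, -0.0718, 0.301]
tool_rot: [[-0.143, 0.99, -0.003], [0.99, 0.143, 0.001], [0.002, -0.003, -1.0]]
ft_force: [0.1, -0.8, -0.6]
grip_width: 0.0259
gripper_force: 0.0
time_s: 18.05
position: [0.5809, -0.0719, 0.3019]
tool_rot: [[-0.143, 0.99, -0.002], [0.99, 0.143, 0.001], [0.001, -0.002, -1.0]]
ft_force: [-5.2, -0.8, 2.3]
grip_width: 0.0108
gripper_force: 29.5
-0.07505619479541116 0.1718752917684494
bar 3451 [[-0.0809  0.0232  0.1914]
 [-0.0751  0.0399  0.1957]
 [-0.0694  0.0545  0.1974]]
```

```bash
python3 -m handwheel '[[[0,0.01,-0.004],[0,0,0]],[[0,0.02,-0.008],[0,0,0]],[[0,0.03,-0.011],[0,0,0]],[[0,0.04,-0.014],[0,0,0]],[[0,0.05,-0.017],[0,0,0]],[[0,0.058,-0.019],[0,0,0]],[[0,0.064,-0.021],[0,0,0]],[[0,0.069,-0.022],[0,0,0]],[[0,0.073,-0.023],[0,0,0]],[[0,0.073,-0.023],[0,0,0]]]'
python3 - <<'E'
from h import *
o=observe();g=o['position'];H=np.array([.655,-.060,.13])
print((g-H)@bx,g[2]-.13,o['ft_force']@bx)
E
```

```text
time_s: 19.1
position: [0.6148, -0.067, 0.3129]
tool_rot: [[-0.142, 0.99, -0.01], [0.99, 0.142, 0.0], [0.002, -0.009, -1.0]]
ft_force: [-18.1, -3.4, 2.4]
grip_width: 0.0105
gripper_force: 29.7
-0.040748276747529656 0.18288102819159868 -18.362138605706004
```

```bash
python3 -m handwheel '[[[0,0.004,-0.001],[0,0,0]],[[0,0.008,-0.002],[0,0,0]],[[0,0.012,-0.002],[0,0,0]],[[0,0.012,-0.002],[0,0,0]],[[0,0.012,-0.002],[0,0,0]]]'
python3 - <<'E'
from h import *
o=observe();g=o['position'];H=np.array([.655,-.060,.13])
print((g-H)@bx,g[2]-.13,o['ft_force']@bx)
E
```

```text
time_s: 19.6
position: [0.615, -0.067, 0.3129]
tool_rot: [[-0.139, 0.99, -0.027], [0.99, 0.139, 0.0], [0.004, -0.026, -1.0]]
ft_force: [-52.2, -7.6, 2.4]
grip_width: 0.0104
gripper_force: 32.0
-0.04058115799490519 0.18292572523653805 -52.79380800017966
```

The push force rose by 34 N without further travel, so the door is home. Next I relax the push, open the fingers and lift away.

```bash
python3 -m handwheel '[[[0,-0.006,0],[0,0,0]],[[0,-0.011,0],[0,0,0]],[[0,-0.011,0],[0,0,0]]]'
python3 -m handwheel '[[[0,0,0],[0,0,0]],[[0,0,0],[0,0,0]],[[0,0,0],[0,0,0]],[[0,0,-0.04],[0,0,0]],[[0,0,-0.1],[0,0,0]],[[0,0,-0.18],[0,0,0]],[[0,0,-0.18],[0,0,0]]]' 0.26
python3 - <<'E'
from h import *
H=np.array([.655,-.060,.13]);print(observe()['ft_force'])
for n in("wrist","scene"):
    im,d=get_image(n);X=cloud(d,camera_params(n));cv2.imwrite(f"pics/{n}4.png",im[:,:,::-1])
    D=X-H;q=np.dstack([D@bx,D@yd,D[...,2]])
    s=(abs(q[...,1])<.055)&(q[...,2]>.19)&(q[...,2]<.215)&(q[...,0]<-.02)&(q[...,0]>-.11);P=q[s];print(n,"bar",len(P),np.percentile(P,[2,50,98],0) if len(P) else 0)
E
```

```text
time_s: 19.9
position: [0.6148, -0.067, 0.313]
tool_rot: [[-0.142, 0.99, -0.011], [0.99, 0.142, 0.001], [0.003, -0.011, -1.0]]
ft_force: [-19.4, -3.2, -2.5]
grip_width: 0.0108
gripper_force: 30.1
time_s: 20.6
position: [0.6188, -0.0666, 0.4099]
tool_rot: [[-0.144, 0.99, 0.009], [0.99, 0.144, -0.002], [-0.003, 0.009, -1.0]]
ft_force: [-0.2, -0.2, 0.8]
grip_width: 0.0221
gripper_force: 0.0
[-0.2077 -0.165   0.772 ]
wrist bar 3361 [[-0.0473 -0.0521  0.199 ]
 [-0.0415  0.0053  0.2027]
 [-0.036   0.0533  0.2045]]
scene bar 202 [[-0.0461 -0.0505  0.2005]
 [-0.0411  0.0053  0.2061]
 [-0.0344  0.0523  0.2098]]
```

View pics/wrist4.png

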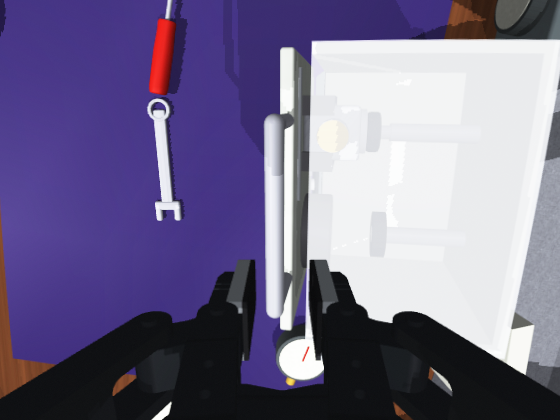

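The wrist view shows the door shut (panel edge at column 290), the bar free at column 275, the casting in the nest against the pad at (365,132), and the tools undisturbed.

```bash
python3 -c "
from rig import *
print(close_job())"
```

```text
the job is handed in; nothing more can be done
None
```

The casting is seated in its nest with the neck in the gap, the door is shut fully home with the casting against the pad, and the arm is clear; I handed the job in at about 20.7 s, and the hand-in call returned no verdict.

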